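# Swing a mounting plate home on its jig and lock it with the index pin

### The job

The bright aluminium mounting plate hangs loosely on the locating pin of the assembly jig: push its turned-up lip near the free corner so that it swings round until its far edge lies against the slim stop post, wherever that is set today, and press it there snugly, with about 12 N, for a second to take up the play; the post loses its setting above 16 N. Then take the red-knobbed index pin from its parking hole and, without forcing it, put it fully home through the plate's slot into the bush below, and let go. Leave the tools round the jig alone.

Things in the scene. Friction and masses are not known exactly. Their poses are not given: they have to be found in the camera images.
- jig: Fixed dark steel tooling plate, 210 mm (its x) by 240 mm (its y) by 25 mm thick, on the table at a different place and yaw each time. Origin: centre of its underside; at yaw 0 its x points away from the robot and y to the left, z up. Locating pin, stop unit and parking hole are part of it.
- locating_pin (a point): Foot of the vertical steel locating pin, on its axis, at the jig's top face (jig frame x +40, y +90, z 25 mm). The pin is 12 mm thick and stands 25 mm above the jig; the plate's 13 mm corner hole hangs over it.
- stop_unit: Adjustable stop: a bar in a groove along the jig's x, clamped by a strap. It carries the stop post (steel, 12 mm thick, 24 mm tall) and, 46 mm before it (-x), the 11 mm bush. Pose given: the post's axis at MID-setting, at the jig's top (jig x +64, y -28, z 25 mm), not the post itself: that is set up to 6 mm either way along x, unmeasured, rigid: feel for it. Bush and post stay at jig y -28 mm.
- plate: Loose bright plate, 80 (x) by 168 (y) by 5 mm, 0.45-0.7 kg, flat on the jig. Origin: centre of its 13 mm corner hole, underside; it pivots there. Spans x -62..+18, y -150..+18 mm. Lip along x -62 mm: 3 mm thick, top 20 mm above underside. Terminal blocks at x -43..-1, y -88..+4, up to 46 mm high. Home (far edge x +18 on the post): yaw within 0.055 rad of the jig's. Starts 0.4-0.9 rad clockwise.
- push_point (a point): Point on the outer face of the plate's lip near the free corner, at half the lip's height (plate frame x -62, y -138, z 10 mm). Push it along the plate's +x axis; the deck is oiled and sliding takes about 1 to 3 N; a force that climbs well beyond means that the stop is met.
- slot (a point): Centre of the plate's slot, on the plate's top face (plate frame x -22, y -118, z 5 mm). It goes right through, 11 mm along the plate's x and 16 mm along its y, and lies over the bush when the plate touches the post, wherever that is set.
- parking_hole (a point): Centre of the mouth of the 12 mm parking hole, at the jig's top face (jig frame x -66, y -95, z 25 mm), where the index pin stands at the start.
- index_pin: Loose steel index pin with a red knob, 70 g, upright. Origin: on its axis at the underside of its collar (20 mm across, 4 mm thick). Below: shank 10 mm thick, 23 mm long, its last 6 mm tapering to a 5 mm nose. Above: red knob 24 mm across, 8 to 38 mm above the origin: grip it there, from above. Home, the collar lies on the plate's top face, 5 mm above the jig's.
- pin_tip (a point): Tip of the index pin's nose, 23 mm below its origin. Fully home it lies 23 mm below the plate's top face, 7 mm above the table.
- multimeter: Hand multimeter lying to the right of the jig, 145 x 74 x 50 mm; origin at the centre of its underside. Leave alone.
- crimp_pliers: Pliers with red grips lying to the left of the jig, 198 x 53 x 13 mm; origin at the centre of the underside. Leave alone.
- driver_cross: Screwdriver with a blue handle lying to the right of the jig, 202 x 26 x 26 mm; origin at the centre of the underside. Leave alone.
- label_roll: Roll of white label tape, 54 mm across, 30 mm high, near the jig's right-hand front; origin at the centre of its underside. Leave alone.

How it is judged:
By the outcome, as a careful person would: the job done as asked, in the order asked, and still so for the second after the job is handed in, with the robot touching nothing.
It also fails if it takes over 72 s, if anything falls off the work surface, if the arm or the gripper's body presses on something with over 40 N, if the wrist force passes 120 N, or if a joint passes its speed limit or range.

### The arm

A 7-joint arm with a two-finger parallel gripper is mounted at the origin on a cart in front of the work surface, level with it; the furniture and walls round the work are solid. World frame = base frame: x ahead of the robot, y to its left, z up, the work surface at z = 0. Lengths are in m, angles in rad, forces in N, time in s.
With the tool pointing down it reaches from about 0.4 to 0.875 m from the base axis. Payload 19.3 kg.
Tool frame: the origin (TCP) lies midway between the tips of the shut fingers; the grasp point (between the pads) lies 19 mm behind it; z points along the fingers, y is the line along which they close (so a half turn about z gives the same grasp; the last joint's range is limited). The gripper opens to 85 mm and grips with 20 to 120 N. Pads are 22 mm wide; open, the fingers measure 114 mm over their backs; the gripper's body (76 mm by 85 mm) begins 54 mm behind the grasp point. The pads swing forward as they close: fully open they stand 13 mm farther back than shut.
Start: joints at [-1.232, 0.521, -0.036, 1.599, 0.021, 1.021, -0.113], TCP at [0.248, 0.573, 0.231] pointing down, gripper open.
Joint ranges: [-2.91, 2.91], [-0.3, 2.13], [-1.5, 1.42], [0.17, 2.43], [-1.26, 4.41], [0.16, 1.93], [-2.52, 2.52]. Speed limits (rad/s): [1.89, 1.89, 2.39, 2.39, 3.01, 3.01, 3.01].

### API

Orientations are given as [roll, pitch, yaw] about the fixed x, y, z axes, in that order (R = Rz(yaw) Ry(pitch) Rx(roll)).
In Python, from workcell import * gives the robot as it stands. The module is installed in compiled form; this text tells all that it offers.
- The arm moves only by the tool play_rows, never from a script. Its argument "deltas" is a list of rows, each a list of 7 numbers: the shift along the tool's x, y, z in units of 500 mm (1.0 is 500 mm), then the turn, a rotation vector about the tool's x, y, z in units of 120 degrees (1.0 is 120 degrees), then the closure, from 0 (fully open) to 1 (shut). A call has 1 to 10 rows; each row is the pose to reach, as a shift and turn from the pose commanded when the call began, along the tool's axes at that moment; what a row does not reach only later rows make up. A row lasts 1/10 s, in which the tool goes at most 50 mm and 8.59 degrees, less where a joint would pass 70% of its speed; a pose out of reach is approached as far as the arm can. A call with a number of a shift or a turn outside -1 to 1 is refused whole. A call with a gripper value outside its range is refused whole. The fingers move at their own pace and stop on an object; "newtons" is the grip in N (left out, the last holds). Time passes only in rows, so rows that repeat a pose let the fingers close. It gives the time, the measured TCP pose, the force, the opening and the grip force at its end, in the units of the state.
- observe(): the state, without advancing time (a new reading comes with each control period).
- grab_frame(name): name is "scene" or "top" or "wrist"; returns the picture (384x512x3 uint8, red, green, blue); there is no depth.
- get_calibration(name): a dict with "fovy" (degrees; the focal length in pixels is half the picture's height over the tangent of half this angle, whatever the lens; pixels are square), "cx", "cy" (the principal point, pixels), "xyz" and "rotation" of the camera in the world. Camera axes: x right, y down, z forward; pixel columns grow to the right and rows downward; lengths in m; the calibration is good to about 2 mm. The wrist camera is an equidistant fisheye: a pixel r from the principal point sees the ray r / f radians off the axis. A picture is of the moment at which its call begins: read the wrist's pose just before it. get_calibration takes no time and is no camera call; for the wrist camera it gives the pose at the moment of the call.
- job_done(): hands the job in; it is judged then, once.
The state is a dict: "clock": time; "qpos": joint angles; "qd": joint speeds; "joint_efforts": joint torques, N m; "position": TCP position; "tool_rot": TCP orientation; "force": force on the tool from outside, world axes, zero at the start; "moment": the same for the moment, N m; "grip_width": finger opening in m; "finger_force": force on a finger pad.
Only numpy, scipy, OpenCV 4.12 (cv2) and the standard library are available. Lean on these libraries where they do the work, as an engineer would, in place of code of your own. Each camera call takes 0.05 s, during which the arm holds its last target. There are 200 camera calls.

## Working session

There is one attempt and no reset: what is moved stays moved. The work goes in short steps, Python scripts to look and compute and a tool call to move; the robot and the scene stay as the last step left them, time stands still between calls to the robot, and variables do not carry over. Pictures are saved under pics/ and viewed, at most 10 in all, crops included, and the job is handed in when it is done.

Besides the shell and the picture viewer there is one more tool, called after ">>>" in YAML: its name, and indented under it one key for each argument. play_rows: Moves the arm, as the interface text tells. Its arguments: {"type":"object","properties":{"deltas":{"type":"array"},"newtons":{"type":"number"}},"required":["deltas"]}

```bash
mkdir -p pics
python3 - <<'E'
from workcell import *
import cv2,numpy as np
s=observe();print(s)
for n in("scene","top"):
    im=grab_frame(n);c=get_calibration(n);print(n,c)
    np.save(n+'.npy',im);cv2.imwrite(f'pics/{n}0.png',im[:,:,::-1])
print(get_calibration("wrist"))
E
```

```text
{'clock': 0.0, 'qpos': array([-1.23218269,  0.52200873, -0.03636363,  1.59995054,  0.02120351,
        1.02112458, -0.11279076]), 'qd': array([ 0.00185532, -0.00058804, -0.00069415,  0.00086119, -0.00196026,
        0.00097398, -0.00117152]), 'joint_efforts': array([-3.58886491e-04, -9.27092600e+01,  1.97922930e+00, -3.69951332e+01,
        1.77930359e-02,  7.84116914e-03,  2.23173595e-05]), 'position': array([0.24833833, 0.57319819, 0.2307492 ]), 'tool_rot': array([-3.14048831e+00,  6.35151600e-05,  2.73281054e+00]), 'force': array([0.31276203, 0.07839647, 0.48733421]), 'moment': array([-0.0289942 , -0.02371607,  0.01465513]), 'finger_force': 0.0, 'grip_width': 0.08533745070386829}
scene {'fovy': 48.75187559905803, 'cx': 260.7530468827418, 'cy': 195.09561266943518, 'xyz': array([-0.09045656, -0.52386938,  0.81734661]), 'rotation': array([-2.4072819 ,  0.01845506, -1.16003227])}
top {'fovy': 48.67040045132078, 'cx': 252.24351343307643, 'cy': 191.7887899805389, 'xyz': array([ 0.40059495, -0.23436957,  1.3217382 ]), 'rotation': array([-3.03802489e+00,  2.03786324e-03, -1.55749562e+00])}
{'fovy': 65.70646984690485, 'cx': 251.3934443327169, 'cy': 196.56802747966242, 'xyz': array([0.18493237, 0.59987566, 0.37167307]), 'rotation': array([2.86857735e+00, 8.26409407e-04, 1.16101971e+00])}
```

View pics/top0.png

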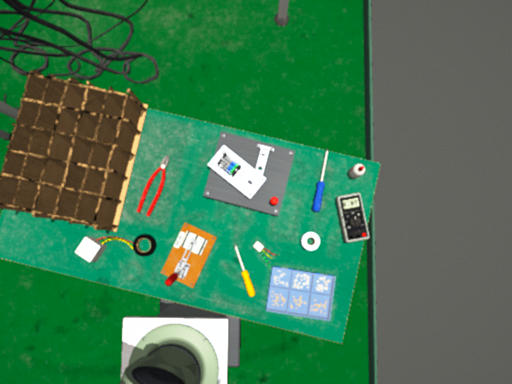

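View pics/scene0.png

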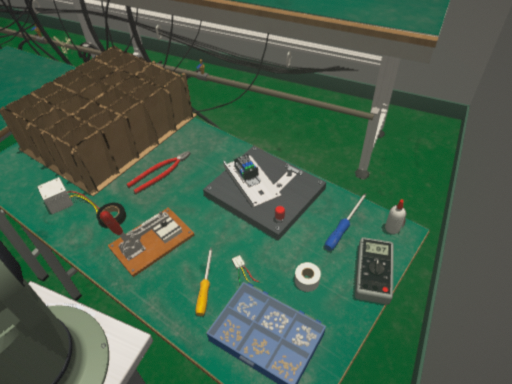

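The top view shows the jig around (250,174), the plate swung clockwise across it with its pivot upper left, the red knob at (274,201) and the stop unit at (264,158). I'll get coarse positions from the pixels.

```bash
cat > h.py <<'E'
from workcell import *
import cv2,numpy as np
from scipy.spatial.transform import Rotation as R
def ray(c,n,p):
    f=192/np.tan(np.radians(c['fovy'])/2)
    d=(np.array(p,float)-[c['cx'],c['cy']])
    if n=='wrist':
        r=np.hypot(*d); t=r/f; v=np.array([*(d/max(r,1e-9)*np.sin(t)),np.cos(t)])
    else: v=np.array([*(d/f),1.])
    return R.from_euler('xyz',c['rotation']).apply(v)
def hit(c,n,p,z):
    v=ray(c,n,p); return c['xyz']+v*(z-c['xyz'][2])/v[2]
def proj(c,n,P):
    f=192/np.tan(np.radians(c['fovy'])/2)
    v=R.from_euler('xyz',c['rotation']).inv().apply(np.array(P)-c['xyz'])
    if n=='wrist':
        r=np.hypot(v[0],v[1]); return np.array([c['cx'],c['cy']])+v[:2]/r*np.arctan2(r,v[2])*f
    return np.array([c['cx'],c['cy']])+v[:2]/v[2]*f
def tool(s): return R.from_euler('xyz',s['tool_rot'])
def delta(P,yaw=None):
    "row numbers to reach TCP P with tool down, yaw"
    s=observe();T=tool(s);d=T.inv().apply(np.array(P)-s['position'])/.5
    if yaw is None: return d.round(4)
    w=(T.inv()*R.from_euler('xyz',[np.pi,0,yaw])).as_rotvec()/np.radians(120)
    return np.r_[d,w].round(4)
E
python3 - <<'E'
from h import *
im=np.load('top.npy');c=get_calibration('top')
sub=im[120:225,195:305].astype(int)
hsv=cv2.cvtColor(im,cv2.COLOR_RGB2HSV)
m=((hsv[...,1]<60)&(hsv[...,2]>50)).astype(np.uint8)
m[:120]=0;m[225:]=0;m[:,:195]=0;m[:,305:]=0
m=cv2.morphologyEx(m,cv2.MORPH_OPEN,np.ones((3,3)))
cs,_=cv2.findContours(m,0,2);k=max(cs,key=cv2.contourArea)
r=cv2.minAreaRect(k);b=cv2.boxPoints(r);print(r,b)
W=np.array([hit(c,'top',p,.025) for p in b]);print(W,W.mean(0),np.linalg.norm(np.diff(W,axis=0),axis=1))
red=(((hsv[...,0]<8)|(hsv[...,0]>172))&(hsv[...,1]>150)&(hsv[...,2]>80))
ys,xs=np.nonzero(red[185:215,260:290]);print('knob',xs.mean()+260,ys.mean()+185,hit(c,'top',(xs.mean()+260,ys.mean()+185),.06))
E
```

```text
((247.25001525878906, 172.75), (80.87796020507812, 67.6952133178711), 14.74356460571289) [[199.52853 195.19171]
 [216.7565  129.7254 ]
 [294.9715  150.30829]
 [277.74353 215.7746 ]]
[[ 0.52271364 -0.06829705  0.025     ]
 [ 0.72847472 -0.11667638  0.025     ]
 [ 0.66641116 -0.36073654  0.025     ]
 [ 0.4627417  -0.30874937  0.025     ]] [ 0.5950853  -0.21361484  0.025     ] [0.21137214 0.25182782 0.2101997 ]
knob 273.63461538461536 200.48076923076923 [ 0.50647725 -0.29417082  0.06      ]
```

Run:
```python
from h import *
print(delta([.25,.573,.33],2.73),delta([.43,.2,.33],1.6))
```

```text
[-0.0032  0.0007 -0.1984 -0.0005  0.      0.0013] [-6.301e-01 -5.407e-01 -1.978e-01 -4.000e-04  3.000e-04  5.409e-01]
```

>>> play_rows:
  deltas:
    - [0,0,-0.1,0,0,0,1]
    - [0,0,-0.2,0,0,0,1]
    - [-0.63,-0.54,-0.2,0,0,0.54,1]
    - [-0.63,-0.54,-0.2,0,0,0.54,1]
    - [-0.63,-0.54,-0.2,0,0,0.54,1]
    - [-0.63,-0.54,-0.2,0,0,0.54,1]
    - [-0.63,-0.54,-0.2,0,0,0.54,1]
    - [-0.63,-0.54,-0.2,0,0,0.54,1]
    - [-0.63,-0.54,-0.2,0,0,0.54,1]
    - [-0.63,-0.54,-0.2,0,0,0.54,1]
  newtons: 40

```text
clock: 1.1
position: [0.424, 0.2119, 0.3314]
tool_rot: [-3.142, -0.0, 1.596]
force: [1.1, 0.3, 0.4]
grip_width: -0.0001
finger_force: 0.0
```

Run:
```python
from h import *
s=observe();print(s['clock'],s['position'],s['tool_rot'],s['qpos'],s['grip_width'],delta([.55,-.2,.28],.7))
```

```text
1.1 [0.42398696 0.21188909 0.33135357] [-3.14158197e+00 -2.05652377e-04  1.59588708e+00] [-0.87583587  0.17593756  0.33610645  1.86008518 -0.06451007  1.115958
 -0.49108645] -0.0001012897808862272 [-8.299e-01  2.313e-01  1.025e-01 -0.000e+00 -1.000e-04  4.278e-01]
```

>>> play_rows:
  deltas:
    - [-0.82,0.23,0.1,0,0,0.43,1]
    - [-0.82,0.23,0.1,0,0,0.43,1]
    - [-0.82,0.23,0.1,0,0,0.43,1]
    - [-0.82,0.23,0.1,0,0,0.43,1]
    - [-0.82,0.23,0.1,0,0,0.43,1]
    - [-0.82,0.23,0.1,0,0,0.43,1]
    - [-0.82,0.23,0.1,0,0,0.43,1]
    - [-0.82,0.23,0.1,0,0,0.43,1]
    - [-0.82,0.23,0.1,0,0,0.43,1]
    - [-0.82,0.23,0.1,0,0,0.43,1]

```text
clock: 2.1
position: [0.5509, -0.1966, 0.2804]
tool_rot: [3.141, 0.002, 0.696]
force: [0.3, 0.4, -0.5]
grip_width: 0.0001
finger_force: 0.0
```

Run:
```python
from h import *
s=observe();c=get_calibration('wrist');im=grab_frame('wrist');np.save('w1.npy',im)
import pickle;pickle.dump((s,c),open('w1.pkl','wb'))
print(s['clock'],s['position'],s['tool_rot'],s['qpos'],s['qd'].round(3),s['force'])
cv2.imwrite('pics/w1.png',cv2.resize(im[:,:,::-1],(800,600),interpolation=cv2.INTER_CUBIC))
```

```text
2.1 [ 0.5508584  -0.1965841   0.28037523] [3.14110463e+00 2.34254280e-03 6.96298429e-01] [-0.19455531  0.47548745  0.63145981  1.67398781 -0.30641972  1.09413742
 -0.34817646] [-0.07  -0.039 -0.025  0.039  0.01   0.002 -0.055] [ 0.29361313  0.37689882 -0.48261229]
```

View pics/w1.png

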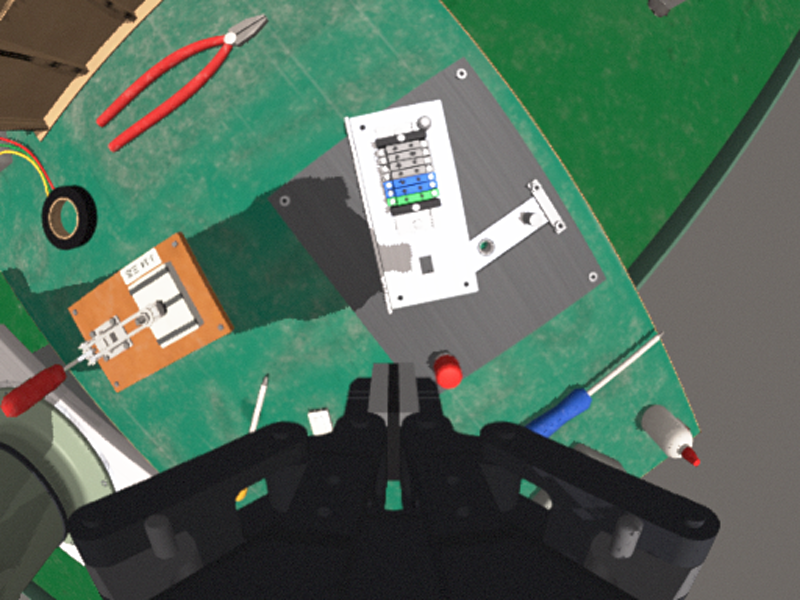

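The wrist view (800x600) shows the plate clearly: lip from (347,120) to (390,312), pivot pin (424,122), slot (427,264), bush (487,246), post about (527,218), knob (447,372) and jig corner screws at (461,73), (593,276) and (285,201).

Run:
```python
from h import *
import pickle
s,c=pickle.load(open('w1.pkl','rb'));im=np.load('w1.npy');g=cv2.cvtColor(im,cv2.COLOR_RGB2GRAY).astype(float)
k=1/1.5625
def H(p,z): return hit(c,'wrist',np.array(p)*k,z)
def blob(p,r=5):
    x,y=[int(round(v*k)) for v in p];w=g[y-r:y+r+1,x-r:x+r+1];w=np.clip(w-np.median(w)-15,0,None)
    yy,xx=np.mgrid[-r:r+1,-r:r+1];return np.array([x+(w*xx).sum()/w.sum(),y+(w*yy).sum()/w.sum()])/k
sc=[blob(p) for p in [(461,73),(593,276),(285,201)]];print(sc)
A,B,C=[H(p,.025) for p in sc];ctr=(B+C)/2
y=A-B;x=A-C;print('ctr',ctr,'dims',np.linalg.norm(x),np.linalg.norm(y),'yaws',np.arctan2(x[1],x[0]),np.arctan2(-y[0],y[1]))
for n,p,z in [('pivot',(424,122),.05),('lipA',(347,120),.045),('lipB',(390,312),.045),('cD',(479,290),.03),('cE',(441,101),.03),('slot',(427,264),.03),('bush',(487,246),.025),('post',(527,218),.049),('knob',(447,370),.063)]: print(n,H(p,z).round(4))
yaw=(np.arctan2(x[1],x[0])+np.arctan2(-y[0],y[1]))/2
J=lambda q:ctr[:2]+R.from_euler('z',yaw).apply([*q,0])[:2]
print('yaw',yaw,'pivot',J((.04,.09)),'park',J((-.066,-.095)),'post',J((.064,-.028)),'bush',J((.018,-.028)))
```

```text
[array([460.95467033,  73.15970859]), array([592.23208865, 275.90695203]), array([284.20068458, 199.96513692])]
ctr [ 0.59463337 -0.21966     0.025     ] dims 0.18659293632544685 0.21673291226758265 yaws -0.24820196863591157 -0.24701339341942719
pivot [ 0.654  -0.1424  0.05  ]
lipA [ 0.6169 -0.094   0.045 ]
lipB [ 0.5165 -0.2222  0.045 ]
cD [ 0.5784 -0.272   0.03  ]
cE [ 0.68   -0.1409  0.03  ]
slot [ 0.5663 -0.2219  0.03  ]
bush [ 0.612  -0.2524  0.025 ]
post [ 0.6511 -0.2564  0.049 ]
knob [ 0.5122 -0.2883  0.063 ]
yaw -0.2476076810276694 pivot [ 0.65547111 -0.14220827] park [ 0.50736317 -0.29558701] post [ 0.64981908 -0.2624915 ] bush [ 0.60522201 -0.25121757]
```

```bash
cat >> h.py <<'E'
ctr=np.array([.5946,-.2197]);jy=-.2476
def J(x,y): return ctr+R.from_euler('z',jy).apply([x/1e3,y/1e3,0])[:2]
piv=J(40,90)
def P(th,x,y): return piv+R.from_euler('z',th).apply([x/1e3,y/1e3,0])[:2]
E
python3 - <<'E'
from h import *
q=P(-.662,-62-45,-138)
print(q,delta([*q,.1],.909),delta([*q,.032],.909))
E
```

```text
[ 0.48621136 -0.18532487] [-8.690e-02 -9.660e-02  3.612e-01 -3.000e-04  7.000e-04 -1.007e-01] [-8.670e-02 -9.660e-02  4.972e-01 -3.000e-04  7.000e-04 -1.007e-01]
```

>>> play_rows:
  deltas:
    - [-0.087,-0.097,0.12,0,0,-0.1,1]
    - [-0.087,-0.097,0.24,0,0,-0.1,1]
    - [-0.087,-0.097,0.32,0,0,-0.1,1]
    - [-0.087,-0.097,0.38,0,0,-0.1,1]
    - [-0.087,-0.097,0.43,0,0,-0.1,1]
    - [-0.087,-0.097,0.46,0,0,-0.1,1]
    - [-0.087,-0.097,0.48,0,0,-0.1,1]
    - [-0.087,-0.097,0.49,0,0,-0.1,1]
    - [-0.087,-0.097,0.497,0,0,-0.1,1]
    - [-0.087,-0.097,0.497,0,0,-0.1,1]

```text
clock: 3.15
position: [0.4871, -0.1832, 0.0332]
tool_rot: [3.141, -0.0, 0.911]
force: [-0.2, -0.0, 0.5]
grip_width: -0.0003
finger_force: 0.0
```

```bash
cat >> h.py <<'E'
def st():
    s=observe();print(s['clock'],'pos',s['position'].round(4),'rot',s['tool_rot'].round(4),'F',s['force'].round(2),'Ftool',tool(s).inv().apply(s['force']).round(2),'grip',round(s['grip_width'],4),s['finger_force']);return s
def arc(ths,off,z,y=-138):
    for t in ths: print(round(t,3),list(delta([*P(t,-62-off,y),z],t+np.pi/2).round(4)))
E
python3 - <<'E'
from h import *
st();arc([-.662],30,.032);arc([-.662],20,.032);arc([-.662],16,.032)
E
```

```text
3.15 pos [ 0.4871 -0.1832  0.0332] rot [ 3.141e+00 -4.000e-04  9.109e-01] F [-0.22 -0.05  0.46] Ftool [-0.18 -0.15 -0.46] grip -0.0003 0.0
-0.662 [np.float64(-0.0045), np.float64(0.0312), np.float64(0.0024), np.float64(0.0003), np.float64(-0.0002), np.float64(0.001)]
-0.662 [np.float64(-0.0046), np.float64(0.0512), np.float64(0.0024), np.float64(0.0003), np.float64(-0.0002), np.float64(0.001)]
-0.662 [np.float64(-0.0046), np.float64(0.0592), np.float64(0.0024), np.float64(0.0003), np.float64(-0.0002), np.float64(0.001)]
```

>>> play_rows:
  deltas:
    - [-0.004,0.015,0,0,0,0,1]
    - [-0.004,0.03,0,0,0,0,1]
    - [-0.004,0.042,0,0,0,0,1]
    - [-0.004,0.05,0,0,0,0,1]
    - [-0.004,0.055,0,0,0,0,1]
    - [-0.004,0.06,0,0,0,0,1]
    - [-0.004,0.064,0,0,0,0,1]
    - [-0.004,0.068,0,0,0,0,1]
    - [-0.004,0.072,0,0,0,0,1]

```text
clock: 4.05
position: [0.5139, -0.207, 0.0328]
tool_rot: [-3.141, 0.0, 0.911]
force: [-0.7, 0.3, -0.6]
grip_width: -0.0003
finger_force: 0.6
```

Run:
```python
from h import *
s=st();T=R.from_euler('z',.662).apply([*(s['position'][:2]-piv),0]);print(T)
arc(np.arange(-.62,-.3,.04),14.5,.032)
```

```text
4.05 pos [ 0.5139 -0.207   0.0328] rot [-3.1412e+00  1.0000e-04  9.1060e-01] F [-0.74  0.3  -0.59] Ftool [-0.22 -0.77  0.59] grip -0.0003 0.5518612189184324
[-0.07184983 -0.13810883  0.        ]
-0.62 [np.float64(-0.006), np.float64(0.0024), np.float64(0.0015), np.float64(-0.0002), np.float64(0.0001), np.float64(-0.0192)]
-0.58 [np.float64(-0.0114), np.float64(0.0138), np.float64(0.0015), np.float64(-0.0002), np.float64(0.0), np.float64(-0.0383)]
-0.54 [np.float64(-0.0164), np.float64(0.0254), np.float64(0.0015), np.float64(-0.0002), np.float64(0.0), np.float64(-0.0574)]
-0.5 [np.float64(-0.0209), np.float64(0.0372), np.float64(0.0015), np.float64(-0.0002), np.float64(0.0), np.float64(-0.0765)]
-0.46 [np.float64(-0.025), np.float64(0.0491), np.float64(0.0015), np.float64(-0.0002), np.float64(0.0), np.float64(-0.0956)]
-0.42 [np.float64(-0.0285), np.float64(0.0612), np.float64(0.0015), np.float64(-0.0002), np.float64(0.0), np.float64(-0.1147)]
-0.38 [np.float64(-0.0316), np.float64(0.0735), np.float64(0.0015), np.float64(-0.0002), np.float64(0.0), np.float64(-0.1338)]
-0.34 [np.float64(-0.0342), np.float64(0.0858), np.float64(0.0015), np.float64(-0.0002), np.float64(0.0), np.float64(-0.1529)]
```

>>> play_rows:
  deltas:
    - [-0.006,0.011,0,0,0,-0.019,1]
    - [-0.0114,0.022,0,0,0,-0.038,1]
    - [-0.0164,0.034,0,0,0,-0.057,1]
    - [-0.021,0.046,0,0,0,-0.0765,1]
    - [-0.025,0.058,0,0,0,-0.0955,1]
    - [-0.0285,0.07,0,0,0,-0.1145,1]
    - [-0.0315,0.082,0,0,0,-0.134,1]
    - [-0.034,0.093,0,0,0,-0.152,1]
    - [-0.034,0.094,0,0,0,-0.153,1]

```text
clock: 4.95
position: [0.541, -0.2498, 0.0328]
tool_rot: [3.141, 0.0, 1.232]
force: [-0.0, 0.5, 0.0]
grip_width: 0.0001
finger_force: 0.0
```

Run:
```python
from h import *
s=st();t=s['tool_rot'][2]-np.pi/2;T=R.from_euler('z',-t).apply([*(s['position'][:2]-piv),0]);print(t,T)
arc(np.arange(-.33,-.16,.01),10,.032)
```

```text
4.95 pos [ 0.541  -0.2498  0.0328] rot [3.1412e+00 1.0000e-04 1.2318e+00] F [-0.04  0.53  0.05] Ftool [ 0.48 -0.21 -0.05] grip 0.0001 0.003990178577470971
-0.3389753484548552 [-0.07218988 -0.1395403   0.        ]
-0.33 [np.float64(0.0018), np.float64(0.0029), np.float64(0.0016), np.float64(0.0002), np.float64(0.0001), np.float64(-0.0043)]
-0.32 [np.float64(0.0004), np.float64(0.0056), np.float64(0.0016), np.float64(0.0002), np.float64(0.0001), np.float64(-0.0091)]
-0.31 [np.float64(-0.001), np.float64(0.0084), np.float64(0.0016), np.float64(0.0002), np.float64(0.0001), np.float64(-0.0138)]
-0.3 [np.float64(-0.0023), np.float64(0.0112), np.float64(0.0016), np.float64(0.0002), np.float64(0.0001), np.float64(-0.0186)]
-0.29 [np.float64(-0.0036), np.float64(0.0141), np.float64(0.0016), np.float64(0.0002), np.float64(0.0001), np.float64(-0.0234)]
-0.28 [np.float64(-0.0049), np.float64(0.0169), np.float64(0.0016), np.float64(0.0002), np.float64(0.0001), np.float64(-0.0282)]
-0.27 [np.float64(-0.0062), np.float64(0.0197), np.float64(0.0016), np.float64(0.0002), np.float64(0.0001), np.float6
[... 597 characters left out ...]
.float64(0.0002), np.float64(0.0001), np.float64(-0.0568)]
-0.21 [np.float64(-0.0131), np.float64(0.0371), np.float64(0.0016), np.float64(0.0002), np.float64(0.0001), np.float64(-0.0616)]
-0.2 [np.float64(-0.0142), np.float64(0.04), np.float64(0.0016), np.float64(0.0002), np.float64(0.0001), np.float64(-0.0664)]
-0.19 [np.float64(-0.0152), np.float64(0.0429), np.float64(0.0016), np.float64(0.0002), np.float64(0.0001), np.float64(-0.0711)]
-0.18 [np.float64(-0.0162), np.float64(0.0459), np.float64(0.0016), np.float64(0.0002), np.float64(0.0001), np.float64(-0.0759)]
-0.17 [np.float64(-0.0172), np.float64(0.0488), np.float64(0.0016), np.float64(0.0002), np.float64(0.0001), np.float64(-0.0807)]
```

>>> play_rows:
  deltas:
    - [0.001,0.003,0,0,0,-0.004,1]
    - [0.0,0.0056,0,0,0,-0.009,1]
    - [-0.001,0.0084,0,0,0,-0.014,1]
    - [-0.002,0.0112,0,0,0,-0.0186,1]
    - [-0.0036,0.014,0,0,0,-0.0234,1]

```text
clock: 5.45
position: [0.5468, -0.2532, 0.0328]
tool_rot: [-3.142, -0.0, 1.281]
force: [-1.0, 0.9, -0.3]
grip_width: -0.0001
finger_force: 0.3
```

Run:
```python
from h import *
s=st();t=s['tool_rot'][2]-np.pi/2;T=R.from_euler('z',-t).apply([*(s['position'][:2]-piv),0]);print(t,T)
s=observe();c=get_calibration('wrist');im=grab_frame('wrist')
print(proj(c,'wrist',[*P(t,-40,-118),.03]))
cv2.imwrite('pics/w2.png',cv2.resize(im[60:300,140:400,::-1],(780,720))[:600])
```

```text
5.45 pos [ 0.5468 -0.2532  0.0328] rot [-3.1415e+00 -1.0000e-04  1.2809e+00] F [-1.05  0.93 -0.27] Ftool [ 0.59 -1.27  0.27] grip -0.0001 0.3435850121695694
-0.289892169800414 [-0.07239476 -0.13741319  0.        ]
[315.39642621 210.99143657]
```

View pics/w2.png

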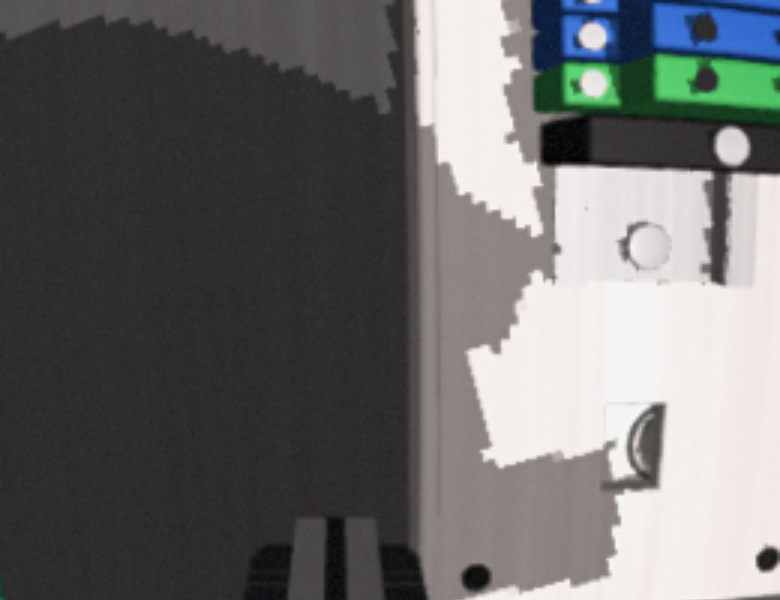

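The crop shows the slot (605–663, 405–490) with the bush's left rim at about (630,440), so the plate needs about 5 mm more travel. I'll push in slowly.

>>> play_rows:
  deltas:
    - [-0.0006,0.0014,0,0,0,-0.0024,1]
    - [-0.0012,0.0028,0,0,0,-0.0048,1]
    - [-0.0018,0.0042,0,0,0,-0.0072,1]
    - [-0.0024,0.0056,0,0,0,-0.0096,1]

```text
clock: 5.9
position: [0.549, -0.2553, 0.0328]
tool_rot: [-3.142, 0.0, 1.301]
force: [-1.0, 0.7, 1.2]
grip_width: -0.0003
finger_force: 0.5
```

```bash
cat >> h.py <<'E'
def pl():
    s=st();t=s['tool_rot'][2]-np.pi/2;T=R.from_euler('z',-t).apply([*(s['position'][:2]-piv),0]);print('th',round(t,4),T[:2].round(4));return t
E
python3 -c "
from h import *
pl()"
```

```text
5.9 pos [ 0.549  -0.2553  0.0328] rot [-3.1416  0.      1.3006] F [-0.96  0.7   1.19] Ftool [ 0.41 -1.11 -1.19] grip -0.0003 0.48883856730753905
th -0.2702 [-0.0724 -0.1373]
```

>>> play_rows:
  deltas:
    - [-0.0006,0.0014,0,0,0,-0.0024,1]
    - [-0.0012,0.0028,0,0,0,-0.0048,1]
    - [-0.0018,0.0042,0,0,0,-0.0072,1]

```text
clock: 6.2
position: [0.5508, -0.2567, 0.0328]
tool_rot: [-3.142, 0.0, 1.316]
force: [-0.3, 0.0, 0.1]
grip_width: -0.0002
finger_force: 0.5
```

>>> play_rows:
  deltas:
    - [-0.0006,0.0014,0,0,0,-0.0024,1]
    - [-0.0012,0.0028,0,0,0,-0.0048,1]

```text
clock: 6.4
position: [0.552, -0.2577, 0.0328]
tool_rot: [3.142, 0.0, 1.326]
force: [-0.8, -0.5, 0.3]
grip_width: -0.0002
finger_force: 0.6
```

```bash
python3 -c "
from h import *
pl()"
```

```text
6.4 pos [ 0.552  -0.2577  0.0328] rot [3.1416e+00 1.0000e-04 1.3257e+00] F [-0.84 -0.48  0.32] Ftool [-0.67 -0.7  -0.32] grip -0.0002 0.5645328679747763
th -0.2451 [-0.0723 -0.1371]
```

Not at the stop yet, so I'll continue.

>>> play_rows:
  deltas:
    - [-0.0006,0.0014,0,0,0,-0.0024,1]
    - [-0.0012,0.0028,0,0,0,-0.0048,1]

```text
clock: 6.6
position: [0.5532, -0.2586, 0.0328]
tool_rot: [-3.142, 0.0, 1.336]
force: [-1.1, -0.4, 1.3]
grip_width: 0.0002
finger_force: 0.6
```

>>> play_rows:
  deltas:
    - [-0.0006,0.0014,0,0,0,-0.0024,1]
    - [-0.0012,0.0028,0,0,0,-0.0048,1]

```text
clock: 6.8
position: [0.5545, -0.2595, 0.0328]
tool_rot: [-3.142, -0.0, 1.346]
force: [-1.7, -0.5, -0.4]
grip_width: 0.0002
finger_force: 0.6
```

```bash
python3 -c "
from h import *
pl()"
```

```text
6.8 pos [ 0.5545 -0.2595  0.0328] rot [-3.1416 -0.      1.3458] F [-1.67 -0.48 -0.37] Ftool [-0.84 -1.52  0.37] grip 0.0002 0.5764635164814536
th -0.225 [-0.0723 -0.1368]
```

>>> play_rows:
  deltas:
    - [-0.0005,0.001,0,0,0,-0.0017,1]
    - [-0.001,0.002,0,0,0,-0.0034,1]

```text
clock: 7.0
position: [0.5553, -0.2602, 0.0328]
tool_rot: [3.142, 0.0, 1.353]
force: [-0.4, -0.7, 0.4]
grip_width: -0.0002
finger_force: 0.6
```

>>> play_rows:
  deltas:
    - [-0.0005,0.001,0,0,0,-0.0017,1]
    - [-0.001,0.002,0,0,0,-0.0034,1]

```text
clock: 7.2
position: [0.5558, -0.2607, 0.0327]
tool_rot: [-3.141, -0.0, 1.36]
force: [-5.7, 1.6, 2.1]
grip_width: -0.0
finger_force: 2.5
```

```bash
python3 -c "
from h import *
pl()"
```

```text
7.2 pos [ 0.5558 -0.2607  0.0327] rot [-3.1408e+00 -2.0000e-04  1.3599e+00] F [-5.74  1.6   2.11] Ftool [ 0.36 -5.95 -2.1 ] grip -0.0 2.456798524945043
th -0.2109 [-0.0726 -0.1367]
```

>>> play_rows:
  deltas:
    - [0,0.0003,0,0,0,0,1]
    - [0,0.0004,0,0,0,0,1]
    - [0,0.0004,0,0,0,0,1]

```text
clock: 7.5
position: [0.5559, -0.2608, 0.0327]
tool_rot: [-3.141, -0.0, 1.36]
force: [-5.2, 1.7, 2.6]
grip_width: -0.0001
finger_force: 2.7
```

```bash
python3 -c "
from h import *
pl()"
```

```text
7.5 pos [ 0.5559 -0.2608  0.0327] rot [-3.1406e+00 -2.0000e-04  1.3596e+00] F [-5.15  1.65  2.56] Ftool [ 0.54 -5.39 -2.56] grip -0.0001 2.685187305905856
th -0.2112 [-0.0725 -0.1367]
```

>>> play_rows:
  deltas:
    - [0,0.0004,0,0,0,0,1]
    - [0,0.0008,0,0,0,0,1]
    - [0,0.0008,0,0,0,0,1]

```text
clock: 7.8
position: [0.556, -0.2608, 0.0327]
tool_rot: [-3.14, -0.0, 1.36]
force: [-6.5, 1.0, 3.3]
grip_width: 0.0003
finger_force: 3.5
```

```bash
python3 -c "
from h import *
pl()"
```

```text
7.8 pos [ 0.556  -0.2608  0.0327] rot [-3.1401e+00 -2.0000e-04  1.3595e+00] F [-6.51  0.99  3.33] Ftool [-0.39 -6.57 -3.32] grip 0.0003 3.4805437954491936
th -0.2113 [-0.0724 -0.1368]
```

>>> play_rows:
  deltas:
    - [0,0.0006,0,0,0,0,1]
    - [0,0.0012,0,0,0,0,1]
    - [0,0.0012,0,0,0,0,1]

```text
clock: 8.1
position: [0.5562, -0.2609, 0.0326]
tool_rot: [-3.139, -0.0, 1.359]
force: [-8.7, 1.4, 4.6]
grip_width: -0.0003
finger_force: 4.6
```

```bash
python3 -c "
from h import *
pl()"
```

```text
8.1 pos [ 0.5562 -0.2609  0.0326] rot [-3.1393e+00 -3.0000e-04  1.3594e+00] F [-8.75  1.39  4.62] Ftool [-0.48 -8.86 -4.6 ] grip -0.0003 4.643756911391392
th -0.2114 [-0.0722 -0.1369]
```

>>> play_rows:
  deltas:
    - [0,0.0008,0,0,0,0,1]
    - [0,0.0014,0,0,0,0,1]
    - [0,0.0014,0,0,0,0,1]
    - [0,0.0014,0,0,0,0,1]

```text
clock: 8.5
position: [0.5564, -0.261, 0.0325]
tool_rot: [-3.138, -0.0, 1.359]
force: [-11.6, 2.5, 5.6]
grip_width: 0.0001
finger_force: 6.1
```

```bash
python3 -c "
from h import *
pl()"
```

```text
8.5 pos [ 0.5564 -0.261   0.0325] rot [-3.1384e+00 -4.0000e-04  1.3593e+00] F [-11.58   2.52   5.56] Ftool [  0.04 -11.86  -5.52] grip 0.0001 6.089795407606289
th -0.2115 [-0.0719 -0.1369]
```

>>> play_rows:
  deltas:
    - [0,0,0,0,0,0,1]
    - [0,0,0,0,0,0,1]
    - [0,0,0,0,0,0,1]
    - [0,0,0,0,0,0,1]
    - [0,0,0,0,0,0,1]
    - [0,0,0,0,0,0,1]

```text
clock: 9.1
position: [0.5563, -0.2611, 0.0325]
tool_rot: [-3.138, -0.0, 1.359]
force: [-11.8, 2.0, 5.4]
grip_width: 0.0005
finger_force: 6.1
```

>>> play_rows:
  deltas:
    - [0,0,0,0,0,0,1]
    - [0,0,0,0,0,0,1]
    - [0,0,0,0,0,0,1]
    - [0,0,0,0,0,0,1]
    - [0,0,0,0,0,0,1]
    - [0,0,0,0,0,0,1]

```text
clock: 9.7
position: [0.5563, -0.261, 0.0325]
tool_rot: [-3.138, -0.0, 1.359]
force: [-11.9, 2.7, 6.7]
grip_width: -0.0001
finger_force: 6.1
```

>>> play_rows:
  deltas:
    - [0,-0.0015,0,0,0,0,1]
    - [0,-0.003,0,0,0,0,1]
    - [0,-0.005,0,0,0,0,1]
    - [0,-0.015,0,0,0,0,1]
    - [0,-0.03,-0.02,0,0,0,1]
    - [0,-0.03,-0.1,0,0,0,1]
    - [-0.02,-0.03,-0.2,0,0,0,0.6]
    - [-0.1,-0.03,-0.3,0,0,0,0.2]
    - [-0.16,-0.03,-0.34,0,0,0,0.2]
    - [-0.16,-0.03,-0.34,0,0,0,0.2]

```text
clock: 10.7
position: [0.5255, -0.3426, 0.2083]
tool_rot: [3.134, 0.004, 1.354]
force: [-0.5, -1.2, -1.2]
grip_width: 0.058
finger_force: 0.0
```

>>> play_rows:
  deltas:
    - [0,0,0,0,0,0,0.2]
    - [0,0,0,0,0,0,0.2]

```text
clock: 10.9
position: [0.5265, -0.3353, 0.2024]
tool_rot: [-3.141, -0.001, 1.36]
force: [0.2, -0.1, -0.6]
grip_width: 0.0685
finger_force: 0.0
```

Run:
```python
from h import *
import pickle
s=st();print(s['qd'].round(3))
c=get_calibration('wrist');im=grab_frame('wrist');np.save('w3.npy',im);pickle.dump((s,c),open('w3.pkl','wb'))
print('park',proj(c,'wrist',[*J(-66,-95),.063]),'slot',proj(c,'wrist',[*P(-.2115,-22,-118),.03]))
cv2.imwrite('pics/w3.png',cv2.resize(im[:,:,::-1],(800,600),interpolation=cv2.INTER_CUBIC))
```

```text
10.9 pos [ 0.5265 -0.3353  0.2024] rot [-3.1411e+00 -8.0000e-04  1.3604e+00] F [ 0.23 -0.13 -0.56] Ftool [-0.08  0.25  0.56] grip 0.0685 0.0
[-0.012  0.012 -0.004  0.     0.     0.001  0.001]
park [223.73472592 150.31661011] slot [312.73449789  88.49355968]
```

View pics/w3.png

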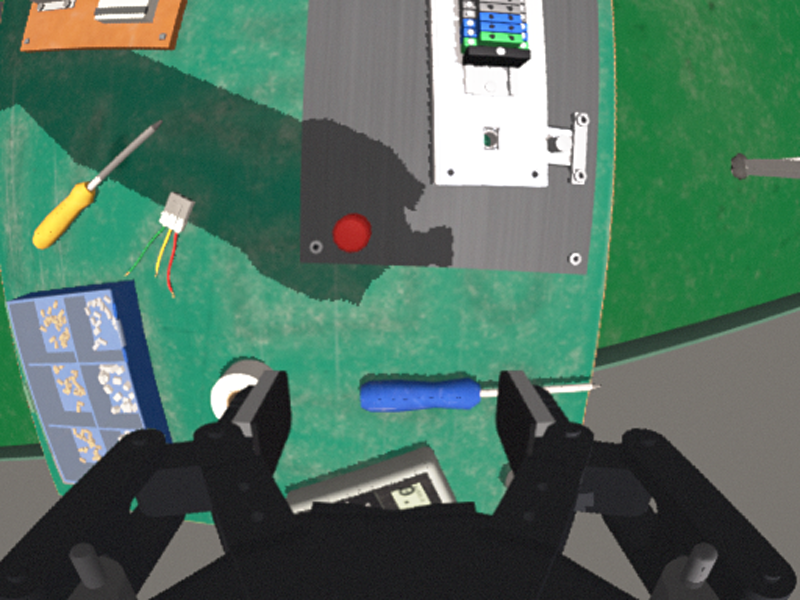

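The plate lies against the post, with the bush visible through the slot at (491,139). The knob is at (351,233) in shadow. Now I'll refine both.

Run:
```python
from h import *
import pickle
s,c=pickle.load(open('w3.pkl','rb'));im=np.load('w3.npy');hsv=cv2.cvtColor(im,cv2.COLOR_RGB2HSV);g=cv2.cvtColor(im,cv2.COLOR_RGB2GRAY)
m=(((hsv[...,0]<10)|(hsv[...,0]>170))&(hsv[...,1]>120))[130:170,205:245].astype(np.uint8)
cs,_=cv2.findContours(m,0,2);k=max(cs,key=cv2.contourArea);(x,y),r=cv2.minEnclosingCircle(k);print('knob px',x+205,y+130,r,cv2.boundingRect(k))
kp=hit(c,'wrist',(x+205,y+130),.063);print('knob',kp[:2],'park',J(-66,-95))
print(g[78:100,302:328])
inv=R.from_euler('z',-jy)
for n,p,z in [('screw-+?',(316,246),.025),('screw+-',(575,258),.025),('slot',(491.5,138.5),.03)]:
    q=hit(c,'wrist',np.array(p)/1.5625,z);print(n,q,'jig',inv.apply([*(q[:2]-ctr),0])*1e3)
q=kp;print('knob jig',inv.apply([*(q[:2]-ctr),0])*1e3)
```

```text
knob px 225.5 149.0 13.124505043029785 (8, 6, 25, 26)
knob [ 0.50925429 -0.29476725] park [ 0.50733038 -0.29562768]
[[255 255 255 255 255 255 255 255 255 255 255 255 255 255 255 255 255 255
  255 255 255 255 255 255 255 255]
 [255 255 255 255 255 255 255 255 255 255 255 255 255 255 255 255 255 255
  255 255 255 255 255 255 255 255]
 [255 255 255 255 255 255 255 255 255 255 255 255 255 255 255 255 255 255
  255 255 255 255 255 255 255 255]
 [255 255 255 255 255 255 255 233 182 179 177 187 205 237 249 239 228 229
  255 255 255 255 255 255 255 255]
 [255 255 255 255 255 255 255 213 203 160 165 149 142 171 234 210 140 181
  255 255 255 255 255 255 255 255]
 [255 255 255 255 255 255 255 224 230 225 253 238 216 208 163 145 126 205
  255 255 255 255 255 255 255 255]
 [255 255 255 255 255 255 255 249 240 211 180 181 205 214 195 163 126 233
  255 255 255 255 255 255 255 255]
 [255 255 255 255 255 255 255 235 162 124 105 107 117 141 195 215 160 236
  255 255 255 255 255 255 255 255]
 [255 255 255 255 255 255 255 222 106  86 100 101 102 103 133 187 172 239
  255 255 255 255 255 255 255 255]
 [2
[... 1041 characters left out ...]
55 255 255
  255 255 255 255 255 255 255 255]
 [255 255 255 255 255 255 255 255 255 255 255 255 255 255 255 255 255 255
  255 255 255 255 255 255 255 255]
 [255 255 255 255 255 255 255 255 255 255 255 255 255 255 255 255 255 255
  255 255 255 255 255 255 255 255]
 [255 255 255 255 255 255 255 255 255 255 255 255 255 255 255 255 255 255
  255 255 255 255 255 255 255 255]]
screw-+? [ 0.47818657 -0.30156184  0.025     ] jig [ -92.8006872  -107.89568787    0.        ]
screw+- [ 0.65914571 -0.3474847   0.025     ] jig [  93.89448537 -108.06897593    0.        ]
slot [ 0.61107275 -0.25347153  0.03      ] jig [ 24.2470447  -28.70450654   0.        ]
knob jig [-64.34563329 -93.69429244   0.        ]
```

Run:
```python
from h import *
for z in(.11,.032): print(delta([*J(-65.3,-94.5),z],jy+np.pi/2))
```

```text
[ 0.0699 -0.0525  0.1845 -0.0005 -0.0004  0.018 ]
[ 0.0698 -0.0523  0.3405 -0.0005 -0.0004  0.018 ]
```

>>> play_rows:
  deltas:
    - [0.035,-0.026,0.07,0,0,0.018,0.4]
    - [0.07,-0.0525,0.13,0,0,0.018,0.4]
    - [0.07,-0.0525,0.18,0,0,0.018,0.4]
    - [0.07,-0.0525,0.22,0,0,0.018,0.4]
    - [0.07,-0.0525,0.26,0,0,0.018,0.4]
    - [0.07,-0.0525,0.3,0,0,0.018,0.4]
    - [0.07,-0.0525,0.325,0,0,0.018,0.4]
    - [0.07,-0.0525,0.338,0,0,0.018,0.4]
    - [0.07,-0.0525,0.34,0,0,0.018,0.4]

```text
clock: 11.85
position: [0.508, -0.2962, 0.0323]
tool_rot: [-3.141, -0.0, 1.322]
force: [0.5, 0.3, 0.1]
grip_width: 0.051
finger_force: 0.0
```

>>> play_rows:
  deltas:
    - [0,0,0,0,0,0,0.5]
    - [0,0,0,0,0,0,0.6]
    - [0,0,0,0,0,0,0.7]
    - [0,0,0,0,0,0,0.8]
    - [0,0,0,0,0,0,0.9]
    - [0,0,0,0,0,0,0.9]
  newtons: 30

```text
clock: 12.45
position: [0.5086, -0.2968, 0.0335]
tool_rot: [3.141, 0.0, 1.322]
force: [-1.9, 1.1, 6.6]
grip_width: 0.0227
finger_force: 29.1
```

Run:
```python
from h import *
s=st();print((R.from_euler('z',-jy).apply([*(s['position'][:2]-ctr),0])*1e3).round(2),s['moment'])
```

```text
12.45 pos [ 0.5086 -0.2968  0.0335] rot [3.1407e+00 1.0000e-04 1.3220e+00] F [-1.93  1.09  6.62] Ftool [ 0.58 -2.13 -6.63] grip 0.0227 29.07324369472917
[-64.52 -95.8    0.  ] [ 0.13716412  0.21781936 -0.01179544]
```

>>> play_rows:
  deltas:
    - [0,0,-0.01,0,0,0,0.9]
    - [0,0,-0.03,0,0,0,0.9]
    - [0,0,-0.06,0,0,0,0.9]
    - [0,0,-0.1,0,0,0,0.9]
    - [0,0,-0.14,0,0,0,0.9]
    - [0,0,-0.16,0,0,0,0.9]
    - [0,0,-0.16,0,0,0,0.9]

```text
clock: 13.15
position: [0.509, -0.297, 0.1146]
tool_rot: [3.139, 0.0, 1.322]
force: [0.4, 0.9, -1.1]
grip_width: 0.0226
finger_force: 29.5
```

Run:
```python
from h import *
s=st();c=get_calibration('wrist');im=grab_frame('wrist')
cv2.imwrite('pics/w4.png',im[:,:,::-1]);
t=tool(s)
print('tip px',proj(c,'wrist',s['position']+[0,0,-.0085-.023]),'knobtop',proj(c,'wrist',s['position']+[0,0,-.0085+.038]))
print((R.from_euler('z',-jy).apply([*(s['position'][:2]-ctr),0])*1e3).round(2))
for z in(.1,): print(delta([*J(23.4,-28),z],jy+np.pi/2))
```

```text
13.15 pos [ 0.509  -0.297   0.1146] rot [3.1389e+00 4.0000e-04 1.3220e+00] F [ 0.35  0.86 -1.1 ] Ftool [0.92 0.12 1.1 ] grip 0.0226 29.503925683675334
tip px [252.47981234 226.38318295] knobtop [253.40676371 277.40070968]
[-64.04 -95.89   0.  ]
[ 0.1355  0.1757  0.0271  0.0006  0.     -0.0005]
```

View pics/w4.png

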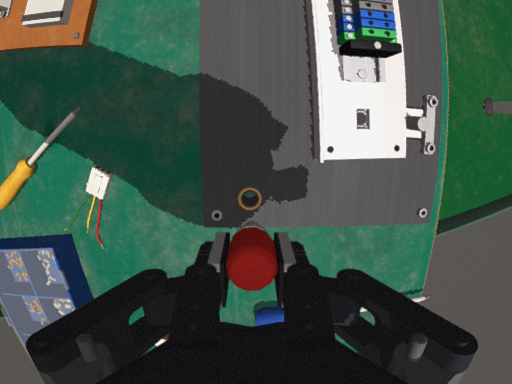

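The pin is held upright. The empty parking hole is at (250,198) and the slot at (363,118). I'll measure hole-to-slot in this same frame.

Run:
```python
from h import *
im=cv2.imread('pics/w4.png');g=cv2.cvtColor(im,cv2.COLOR_BGR2GRAY);hsv=cv2.cvtColor(im,cv2.COLOR_BGR2HSV)
c=get_calibration('wrist');inv=R.from_euler('z',-jy)
m=(hsv[...,1]>80)[180:215,232:268].astype(np.uint8)
cs,_=cv2.findContours(m,0,2);k=max(cs,key=cv2.contourArea);(x,y),(a,b),_=cv2.fitEllipse(k);hp=np.array([x+232,y+180]);print('hole',hp,a,b)
m=(g<215)[105:132,352:374].astype(np.uint8);cs,_=cv2.findContours(m,0,2);k=max(cs,key=cv2.contourArea);bx=cv2.minAreaRect(k);sp=np.array(bx[0])+[352,105];print('slot',sp,bx)
for n,p,z in(('hole',hp,.025),('slot',sp,.03)):
    q=hit(c,'wrist',p,z);print(n,q[:2],(inv.apply([*(q[:2]-ctr),0])*1e3).round(2))
print(g[108:130:2,354:374])
```

```text
hole [249.44038773 198.39720726] 22.77960968017578 23.739973068237305
slot [362.5 118. ] ((10.5, 13.0), (20.0, 13.0), 90.0)
hole [ 0.50688925 -0.29432919] [-66.75 -93.85   0.  ]
slot [ 0.60899804 -0.2515962 ] [ 21.78 -27.39   0.  ]
[[245 246 237 226 217 205 210 215 216 223 230 227 227 229 232 232 245 245
  245 244]
 [246 246 170 123 131 141 153 111 119 112 138 195 147  87  90 191 243 246
  245 245]
 [246 248 209 136 144 131 132 150 164 190 188 154  90  72  92 180 241 247
  245 244]
 [246 245 182  89  73  72  72  74  73  81 128 176 141  83  86 186 245 246
  246 245]
 [246 247 196  92  75  76  77  75  74  72  76  86 104  84  81 165 243 246
  245 245]
 [246 246 210  95  73  77  76  79  78  74  74  78  94  89  85 177 248 246
  245 244]
 [245 247 220  91  73  75  80  80  77  75  76  80 100  89  83 166 246 246
  245 245]
 [246 248 228 102  74  78  78  80  77  77  95 127 116  85  86 169 242 245
  245 244]
 [246 247 226 123  94  91  89  97 102 134 189 191 128  72  85 158 236 247
  244 245]
 [246 247 217 151 175 176 178 218 217 158 130 151 197 127  87 168 236 246
  245 245]
 [245 246 217 124 112 137 137 127 130 126 138 139 150 125 104 150 236 246
  246 245]]
```

Run:
```python
from h import *
for z in(.1146,.072): print(delta([*J(23.2,-28.8),z],jy+np.pi/2))
```

```text
[ 0.1339  0.1754 -0.0021  0.0006  0.     -0.0005]
[ 0.1339  0.1753  0.0831  0.0006  0.     -0.0005]
```

>>> play_rows:
  deltas:
    - [0.03,0.04,0,0,0,0,0.9]
    - [0.07,0.09,0,0,0,0,0.9]
    - [0.11,0.145,0,0,0,0,0.9]
    - [0.134,0.1755,0,0,0,0,0.9]
    - [0.134,0.1755,0.03,0,0,0,0.9]
    - [0.134,0.1755,0.06,0,0,0,0.9]
    - [0.134,0.1755,0.08,0,0,0,0.9]
    - [0.134,0.1755,0.083,0,0,0,0.9]
    - [0.134,0.1755,0.083,0,0,0,0.9]

```text
clock: 14.1
position: [0.6092, -0.2538, 0.071]
tool_rot: [-3.141, 0.0, 1.321]
force: [-0.4, 0.5, -0.4]
grip_width: 0.0228
finger_force: 29.6
```

Run:
```python
from h import *
s=st();print((R.from_euler('z',-jy).apply([*(s['position'][:2]-ctr),0])*1e3).round(2))
c=get_calibration('wrist');im=grab_frame('wrist')
print('tip',proj(c,'wrist',s['position']-[0,0,.0315]),'slot',proj(c,'wrist',[*J(22.6,-28.5),.03]),c['xyz'])
cv2.imwrite('pics/w5.png',cv2.resize(im[130:310,150:350,::-1],(660,594),interpolation=cv2.INTER_CUBIC))
```

```text
14.1 pos [ 0.6092 -0.2538  0.071 ] rot [-3.1408e+00  1.0000e-04  1.3211e+00] F [-0.43  0.45 -0.44] Ftool [ 0.33 -0.53  0.44] grip 0.0228 29.59474636882078
[ 22.48 -29.45   0.  ]
tip [252.64869739 226.31666969] slot [252.77390688 219.65891334] [ 0.62518375 -0.18832588  0.21183299]
```

View pics/w5.png

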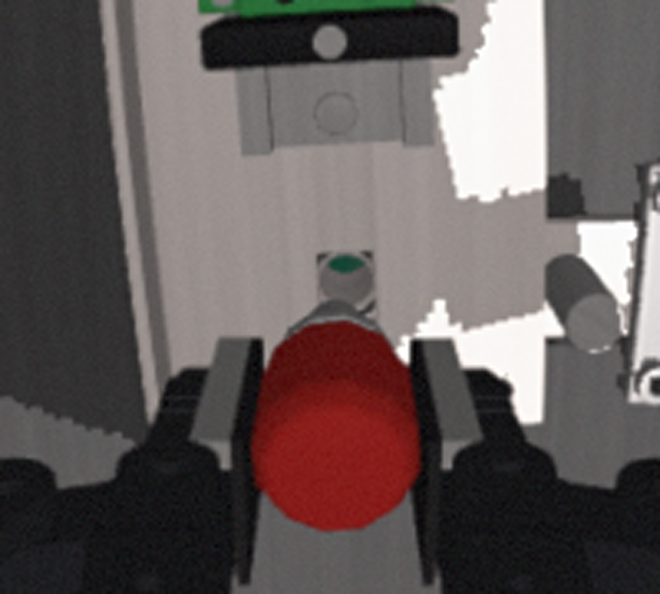

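The slot's centre column (346) is about 9 px right of the pin's nose (337), roughly 1.7 mm. Fore-aft needs about 0.8 mm. I'll correct both and lower gently.

>>> play_rows:
  deltas:
    - [0.0016,0.0032,0,0,0,0,0.9]
    - [0.0016,0.0032,0.008,0,0,0,0.9]
    - [0.0016,0.0032,0.016,0,0,0,0.9]
    - [0.0016,0.0032,0.022,0,0,0,0.9]
    - [0.0016,0.0032,0.026,0,0,0,0.9]
    - [0.0016,0.0032,0.026,0,0,0,0.9]

```text
clock: 14.75
position: [0.6113, -0.2529, 0.0579]
tool_rot: [-3.141, 0.0, 1.322]
force: [0.0, 0.3, -0.6]
grip_width: 0.0225
finger_force: 29.6
```

Run:
```python
from h import *
s=st();print((R.from_euler('z',-jy).apply([*(s['position'][:2]-ctr),0])*1e3).round(2))
c=get_calibration('wrist');im=grab_frame('wrist')
cv2.imwrite('pics/w6.png',cv2.resize(im[150:290,180:330,::-1],(600,560),interpolation=cv2.INTER_CUBIC))
```

```text
14.75 pos [ 0.6113 -0.2529  0.0579] rot [-3.141   0.      1.3219] F [ 0.01  0.31 -0.6 ] Ftool [ 0.3  -0.07  0.6 ] grip 0.0225 29.594758164603263
[ 24.35 -28.05   0.  ]
```

View pics/w6.png

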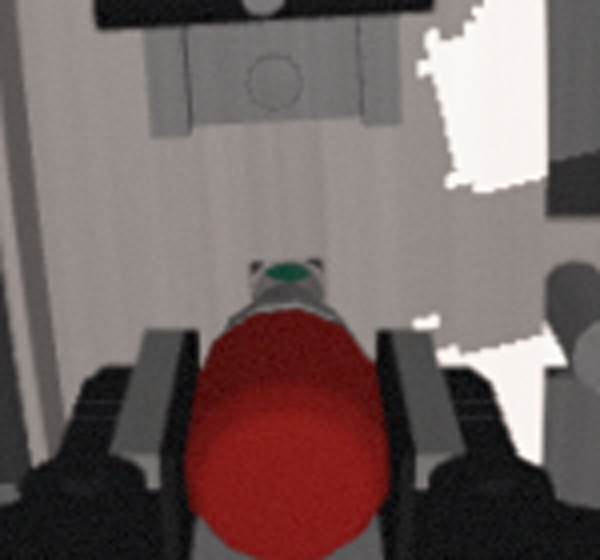

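The slot's centre column (287) now matches the pin (287), with no contact force. Lowering on.

>>> play_rows:
  deltas:
    - [0,0,0.003,0,0,0,0.9]
    - [0,0,0.006,0,0,0,0.9]
    - [0,0,0.009,0,0,0,0.9]
    - [0,0,0.012,0,0,0,0.9]

```text
clock: 15.2
position: [0.6115, -0.2529, 0.0522]
tool_rot: [-3.142, 0.0, 1.322]
force: [0.8, -0.2, -0.4]
grip_width: 0.0226
finger_force: 29.6
```

Run:
```python
from h import *
s=st();print((R.from_euler('z',-jy).apply([*(s['position'][:2]-ctr),0])*1e3).round(2))
```

```text
15.2 pos [ 0.6115 -0.2529  0.0522] rot [-3.1416  0.      1.322 ] F [ 0.81 -0.25 -0.44] Ftool [-0.04  0.85  0.44] grip 0.0226 29.596110704296734
[ 24.56 -28.05   0.  ]
```

>>> play_rows:
  deltas:
    - [0,0,0.003,0,0,0,0.9]
    - [0,0,0.006,0,0,0,0.9]
    - [0,0,0.009,0,0,0,0.9]

```text
clock: 15.5
position: [0.6115, -0.253, 0.0477]
tool_rot: [-3.142, 0.0, 1.322]
force: [0.0, -0.5, -0.1]
grip_width: 0.0225
finger_force: 29.6
```

Run:
```python
from h import *
s=st();print((R.from_euler('z',-jy).apply([*(s['position'][:2]-ctr),0])*1e3).round(2))
```

```text
15.5 pos [ 0.6115 -0.253   0.0477] rot [-3.1416  0.      1.3219] F [ 0.01 -0.52 -0.07] Ftool [-0.5   0.14  0.07] grip 0.0225 29.59588587807957
[ 24.57 -28.09   0.  ]
```

Past the taper (about 9 mm deep) with no side force. Continuing.

>>> play_rows:
  deltas:
    - [0,0,0.004,0,0,0,0.9]
    - [0,0,0.008,0,0,0,0.9]
    - [0,0,0.012,0,0,0,0.9]
    - [0,0,0.014,0,0,0,0.9]

```text
clock: 15.9
position: [0.6115, -0.2529, 0.0405]
tool_rot: [-3.141, 0.0, 1.322]
force: [-0.2, 0.7, 0.1]
grip_width: 0.0229
finger_force: 29.6
```

>>> play_rows:
  deltas:
    - [0,0,0.002,0,0,0,0.9]
    - [0,0,0.003,0,0,0,0.9]
    - [0,0,0.003,0,0,0,0.9]

```text
clock: 16.2
position: [0.6115, -0.2529, 0.0393]
tool_rot: [-3.142, 0.0, 1.322]
force: [-0.1, -0.1, -0.5]
grip_width: 0.0229
finger_force: 29.6
```

>>> play_rows:
  deltas:
    - [0,0,0.001,0,0,0,0.9]
    - [0,0,0.002,0,0,0,0.9]
    - [0,0,0.002,0,0,0,0.9]

```text
clock: 16.5
position: [0.6116, -0.253, 0.0386]
tool_rot: [3.141, -0.0, 1.322]
force: [-1.0, 0.5, 3.5]
grip_width: 0.0229
finger_force: 30.0
```

>>> play_rows:
  deltas:
    - [0,0,0.001,0,0,0,0.9]
    - [0,0,0.001,0,0,0,0.9]

```text
clock: 16.7
position: [0.6116, -0.253, 0.0385]
tool_rot: [3.141, -0.0, 1.322]
force: [-3.3, 1.5, 11.0]
grip_width: 0.0226
finger_force: 30.7
```

>>> play_rows:
  deltas:
    - [0,0,-0.001,0,0,0,0.7]
    - [0,0,-0.001,0,0,0,0.65]
    - [0,0,-0.001,0,0,0,0.6]
    - [0,0,-0.001,0,0,0,0.6]
    - [0,0,-0.001,0,0,0,0.6]

```text
clock: 17.2
position: [0.6115, -0.2529, 0.0382]
tool_rot: [-3.142, 0.0, 1.322]
force: [0.4, -0.6, -0.3]
grip_width: 0.0342
finger_force: 0.0
```

>>> play_rows:
  deltas:
    - [0,0,-0.02,0,0,0,0.6]
    - [0,0,-0.05,0,0,0,0.6]
    - [0,0,-0.1,0,0,0,0.6]
    - [-0.04,0,-0.18,0,0,0,0.6]
    - [-0.1,0,-0.24,0,0,0,0.6]
    - [-0.14,0,-0.26,0,0,0,0.6]
    - [-0.14,0,-0.26,0,0,0,0.6]
    - [-0.14,0,-0.26,0,0,0,0.6]

```text
clock: 18.0
position: [0.5941, -0.3208, 0.1686]
tool_rot: [3.141, -0.0, 1.321]
force: [-0.0, 1.0, -0.3]
grip_width: 0.0342
finger_force: 0.0
```

Run:
```python
from h import *
s=st();c=get_calibration('wrist');im=grab_frame('wrist')
print(proj(c,'wrist',[*J(23,-28),.068]))
cv2.imwrite('pics/w7.png',cv2.resize(im[40:280,120:420,::-1],(750,600),interpolation=cv2.INTER_CUBIC))
```

```text
18.0 pos [ 0.5941 -0.3208  0.1686] rot [ 3.1414e+00 -4.0000e-04  1.3213e+00] F [-0.01  0.99 -0.33] Ftool [ 0.95 -0.25  0.33] grip 0.0342 0.0
[250.31256635 112.33992299]
```

View pics/w7.png

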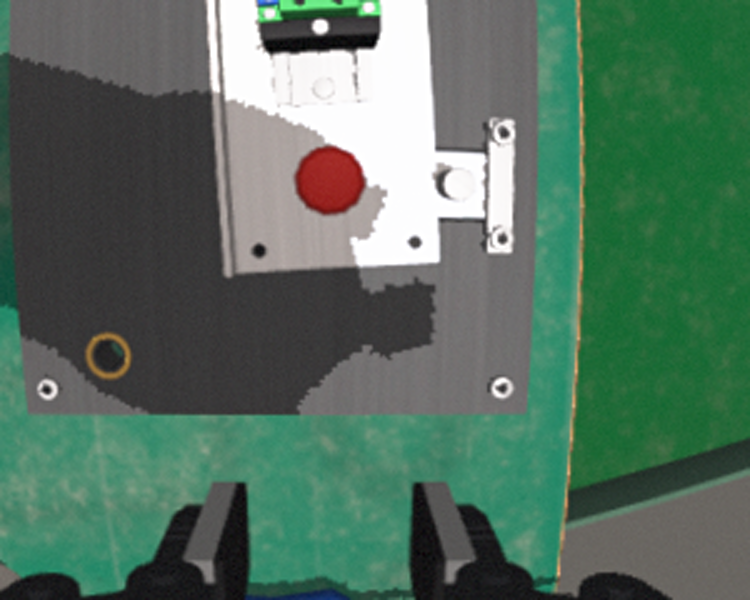

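The pin stands upright in the slot with its knob at (330,180). The plate edge is at the post (457,183), the parking hole (108,356) is empty, and the gripper is clear of everything. The vertical force on seating matched the collar height for fully home.

```bash
python3 -c "
from workcell import *
print(job_done())"
```

```text
the job is handed in; nothing more can be done
None
```

The plate was pressed against the stop post at about 12 N for just over a second. The index pin then went fully home through the slot into the bush without side force and was released. The job was handed in at about 18 s, and no verdict came back.

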